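# Load the jig plate and index to the third click

## Task

Lower the steel jig plate over the two brass pins of the blue indexing fixture and let go of it only once it rests flush. Then turn the index knob back to its zero stop (red tick) and forward again, clockwise from above, counting three clicks without going past the third, and finish while still gripping the knob there. Leave the other things on the bench where they are.

Things in the scene. Friction and masses are not known exactly. Their poses are not given: they have to be found in the camera images.
- jig_plate: Loose steel plate 120 (its x) x 70 (its y) x 8 mm, 0.3 to 0.5 kg, with a red upright grip bar in the middle of its top: 50 mm long along x, 14 mm thick along y, rising from 8 to 46 mm above the underside. Two through holes of 12 mm diameter at x = +45 and -45 mm, y = 0. Origin: centre of the underside; z up. It starts lying flat on the bench. Either way round (half a turn) fits the pins.
- nest (a point): Where the jig plate goes: centre of the flat top (45 mm above the bench) of the dark steel nest (128 x 80 mm) at one end of the fixture. Two brass pins of 10 mm diameter stand on it at x = +45 and -45 mm, y = 0 in this frame, 16 mm high, their top 6 mm tapered to 5.6 mm. Fully seated, the plate's origin is at this point, x axes parallel, z up.
- indexer: The blue fixture base, fixed to the bench: 160 (its x) x 310 (its y) x 30 mm, origin at the centre of its underside, z up. Nest centre at its y = -85 mm, knob axis (vertical) at its y = +85 mm, both at x = 0. Painted ticks on its top, 39 to 52 mm from the knob axis, mark the knob's click positions: red for the zero stop, then white every 24 degrees clockwise.
- knob_bar: The knob's black grip bar, 52 mm long (its x), 14 mm thick (its y), 36 mm tall, on a steel disc of 68 mm diameter whose top is 38 mm above the bench; origin on the knob axis at the bar's underside (38 mm above the bench), z up. The yellow-striped end is its +x end and points at the ticks. It turns with the knob: with the knob at zero its x axis stands 36 degrees (0.628 rad) counter-clockwise from the fixture's x axis, at the third click 36 degrees clockwise of it.
- knob_grip (a point): Point on the knob axis where the bar is best gripped, 62 mm above the bench, 24 mm above the bar's underside.
- knob (a joint): Turn of the knob in rad, growing clockwise seen from above. Sprung detents every 24 degrees (0.419 rad): zero 0, first click 0.419, second 0.838, third 1.257, fourth 1.676, fifth 2.094. An end stop just below zero (-0.06). It starts resting at the first or second click. About 0.1 N m takes it over a click, after which it snaps into the next and stays there.
- gear: Bystander: loose dark steel spur gear, 59 mm over the teeth, 24 mm high. Origin at the centre of its underside.
- bush: Bystander: loose upright brass bush, 34 mm diameter, 30 mm high. Origin at the centre of its underside.
- screwdriver: Bystander: loose screwdriver with a yellow handle, lying on the bench beyond the knob's end of the fixture.
- oil: Bystander: loose standing green oil bottle with red cap, 48 mm diameter, 130 mm high. Origin at the centre of its underside.
Not all that is in view belongs to the job. What is meant by the jig_plate is not pink or purple, and is the smaller of those in its own colour.

How it is judged (in metres and radians):
On the way, in this order (a step that is already met when the one before it is completed fails the run):
1. the jig plate rests flush on the nest, over both pins, and has been let go (z of jig_plate in the frame of nest between -0.004 and 0.0025 m and horizontal distance between jig_plate and nest below 0.004 m and angle between the x axis of jig_plate and the x axis of nest, either way round below 0.06 rad and angle between jig_plate's own z axis and vertical below 0.04 rad and contact force between the fingers and jig_plate below 0.1 N), for 0.2 s.
2. the knob has been turned back to its zero stop (value of joint knob below 0.13 rad), for 0.1 s.
3. the knob is gripped at the third click (value of joint knob between 1.14664 and 1.36664 rad and contact force between the fingers and knob_bar above 2 N), for 0.2 s.
At the end, for the whole second after the job is handed in: The jig plate lies flush on the nest over both pins (within 2.5 mm of height, 4 mm sideways, 0.06 rad of turn, 0.04 rad of tilt); the knob is at rest at the third click (1.257 rad, within 0.11) and the fingers still grip its bar with more than 2 N (all of step 3 and z of jig_plate in the frame of nest between -0.004 and 0.0025 m and horizontal distance between jig_plate and nest below 0.004 m and angle between the x axis of jig_plate and the x axis of nest, either way round below 0.06 rad and angle between jig_plate's own z axis and vertical below 0.04 rad and velocity of joint knob between -0.1 and 0.1 rad/s); the arm keeps its last pose, push and grip.
It fails at once if the knob is turned past the third click (value of joint knob above 1.50797 rad).
It fails at once if the plate is let go while still up on or above the pins (horizontal distance between jig_plate and nest below 0.06 m and z of jig_plate in the frame of nest above 0.012 m and contact force between the fingers and jig_plate below 0.05 N).
It fails at once if a bystander (gear, bush, screwdriver, oil bottle) is moved more than 3 cm or knocked over (distance of any of gear, bush, screwdriver, oil from where it was at the start of the episode above 0.03 m or angle between any of oil, bush's own z axis and vertical above 0.6 rad).
It also fails if it takes over 56 s, if anything falls off the work surface, if the arm or the gripper's body presses on something with over 40 N, if the wrist force passes 120 N, or if a joint passes its speed limit or range.

## Robot

A 7-joint arm with a two-finger parallel gripper is mounted at the origin on the work surface. World frame = base frame: x ahead of the robot, y to its left, z up, the work surface at z = 0. Lengths are in m, angles in degrees, forces in N, time in s.
With the tool pointing down it reaches from about 0.425 to 0.875 m from the base axis. Payload 9.9 kg.
Tool frame: the origin (TCP) lies between the finger pads; the fingertips stand bot.nose_length ahead of it and the grasp point (between the pads) lies 8 mm behind it (bot.nose_length is the distance from the TCP to the fingertips, in m); z points along the fingers, y is the line along which they close (so a half turn about z gives the same grasp; the last joint's range is limited). The gripper opens to 85 mm and grips with 20 to 120 N. Pads are 22 mm wide; open, the fingers measure 114 mm over their backs; the gripper's body (76 mm by 85 mm) begins 54 mm behind the grasp point. The pads swing forward as they close: fully open they stand 13 mm farther back than shut.
Start: joints at [-77.854, 32.985, 1.427, 82.34, -0.859, 64.687, -3.237], TCP at [0.197, 0.646, 0.209] pointing down, gripper open.
Joint ranges: [-157.87, 157.87], [-19.46, 123.44], [-87.15, 90], [11.01, 140.99], [-62.26, 242.26], [9.8, 113.94], [-161.44, 161.44]. Speed limits (degrees/s): [127.2, 127.2, 172.46, 172.46, 180, 180, 180].

## Interface

Orientations are given as a 3x3 rotation matrix whose columns are the frame's x, y, z axes.
In Python, from plant import bot, optics, job_done, nets gives the robot as it stands.
- The arm moves only by the shell command python3 -m pendant 'ROWS' [FORCE]. ROWS is JSON, a list of rows, each an object with "offset": the shift along the tool's x, y, z in cm, a list of three; "delta_rot": the turn, a rotation vector about the tool's x, y, z in degrees, a list of three; "fingers": the finger opening in cm, from 0 to 8.54. A call has 1 to 20 rows; each row shifts and turns the commanded pose from where the row before left it, along the tool's axes as they then stand; what a row does not reach is not made up. A row lasts 1/10 s, in which the tool goes at most 50 mm and 8.59 degrees, less where a joint would pass 70% of its speed; a pose out of reach is approached as far as the arm can. A call is refused whole if a number of a shift passes 5 or a number of a turn 8.59, either way. A call with a gripper value outside its range is refused whole. The fingers move at their own pace and stop on an object; FORCE is the grip in N (left out, the last holds). Time passes only in rows, so rows that do not move let the fingers close. It gives the time, the measured TCP pose, the force, the opening and the grip force at its end, in the units of the state.
- bot.get_obs(): the state, without advancing time (a new reading comes with each control period).
- optics.camera(name): name is "scene" or "top" or "wrist"; returns a dict with "pixels" (400x640x3 uint8, blue, green, red), "range_z" (400x640 float32, m along the optical axis (not along the pixel's ray), 0 where there is no reading), "vfov" (degrees; the focal length in pixels is half the picture's height over the tangent of half this angle, whatever the lens; pixels are square), "cx", "cy" (the principal point, pixels), "eye" and "rotation" of the camera in the world. Camera axes: x right, y down, z forward; pixel columns grow to the right and rows downward; lengths in m; the calibration is good to about 2 mm. A picture is of the moment at which its call begins.
- job_done(): hands the job in; it is judged then, once.
Trained networks look in a picture, given as the dict that the camera call returned (one of the last four; its "shot" number tells which), for a name from the list of things; names that differ only in an ending like _2 or _b are one class to them, and where a whole thing is asked for, a point or a joint stands for the part that bears it (a point fixed in the world has none). Each returns a list of dicts, best first, with "conf" (0 to 1); they miss things now and then, are a little off and sometimes report something else, mostly with a low value. They report only what shows in the picture. A call takes as long as a camera call. They do not tell look-alikes from the thing itself.
- nets.search_frame(name, picture): "xy" ([column, row] in pixels, amid what is visible of it).
- nets.spot_point(name, picture): "xy" ([column, row] in pixels: a listed point, or the origin of a listed thing).
The state is a dict: "clock": time; "joint_positions": joint angles; "joint_velocities": joint speeds; "joint_torque": joint torques, N m; "tool_pos": TCP position; "tcp_rot": TCP orientation; "ft_force": force on the tool from outside, world axes, zero at the start; "wrist_torque": the same for the moment, N m; "gripper_width": finger opening in m; "grip_force": force on a finger pad.
Only numpy, scipy, OpenCV 4.12 (cv2) and the standard library are available. Lean on these libraries where they do the work, as an engineer would, in place of code of your own. Each camera call takes 0.05 s, during which the arm holds its last target. There are 200 camera calls.

## Working session

There is one attempt and no reset: what is moved stays moved. The work goes in short steps, Python scripts to look and compute and a shell command to move; the robot and the scene stay as the last step left them, time stands still between calls to the robot, and variables do not carry over. Pictures are saved under pics/ and viewed, at most 10 in all, crops included, and the job is handed in when it is done.

```bash
mkdir -p pics; ls
cat > h.py <<'E'
import numpy as np, cv2
from plant import bot, optics, nets
def f(p): return 200/np.tan(np.radians(p['vfov'])/2)
def world(p,uv,z=None):
    """pixel -> world: by depth if z None, else on plane z"""
    u,v=uv; r=np.array([(u-p['cx'])/f(p),(v-p['cy'])/f(p),1.])
    R=np.array(p['rotation']);e=np.array(p['eye'])
    if z is None: return e+R@(r*p['range_z'][int(round(v)),int(round(u))])
    d=R@r; return e+d*(z-e[2])/d[2]
def proj(p,X):
    c=np.array(p['rotation']).T@(np.array(X)-p['eye']); return c[:2]/c[2]*f(p)+[p['cx'],p['cy']]
def cloud(p):
    v,u=np.mgrid[:400,:640]; d=p['range_z']
    c=np.stack([(u-p['cx'])/f(p)*d,(v-p['cy'])/f(p)*d,d],-1)
    return c@np.array(p['rotation']).T+p['eye']
E
python3 - <<'E'
from h import *
print({k:v for k,v in bot.get_obs().items()},bot.nose_length)
for n in ['top','scene']:
    p=optics.camera(n); cv2.imwrite(f'pics/{n}0.png',p['pixels']); print(n,p['eye'],np.round(p['rotation'],3).tolist(),p['vfov'],p['cx'],p['cy'])
    for k in ['jig_plate','nest','indexer','knob_bar','knob_grip','gear','bush','screwdriver','oil']:
        for d in nets.spot_point(k,p)[:4]: print(k,np.round(d['xy'],1),round(d['conf'],2),np.round(world(p,d['xy']),3))
E
```

```text
pics
{'clock': 0.0, 'joint_positions': array([-77.85193451,  33.03225892,   1.42476669,  82.38721129,
        -0.86073712,  64.68535146,  -3.23614913]), 'joint_velocities': array([-0.03239467, -0.06666285,  0.01068244, -0.05196202, -0.01335763,
       -0.03524236,  0.03999406]), 'joint_torque': array([-3.62812589e-04, -7.65750861e+01,  2.25023970e+00, -2.85983580e+01,
        1.52080081e-02,  1.26855879e-02, -5.09621759e-05]), 'tool_pos': array([0.1966405 , 0.64521004, 0.20844311]), 'tcp_rot': array([[-9.56569201e-01,  2.91505061e-01, -4.04604439e-04],
       [ 2.91505332e-01,  9.56567875e-01, -1.59406560e-03],
       [-7.76465827e-05, -1.64277841e-03, -9.99998648e-01]]), 'ft_force': array([-0.75581177,  0.46995796,  0.19987762]), 'wrist_torque': array([-0.02372342, -0.02315897, -0.00179012]), 'grip_force': 0.0, 'gripper_width': 0.0851145544894852} 0.011
top [ 0.26701167 -0.01476939  1.44017851] [[0.001, -0.984, 0.181], [-1.0, -0.0, 0.007], [-0.007, -0.181, -0.983]] 45.06131523900985 306.9386924451006 202.1369462576993
jig_plate [476.9 282.6] 0.78 [ 0.29  -0.483  0.065]
jig_plate [40
[... 713 characters left out ...]
3] 0.87 [ 0.371 -0.287  0.008]
jig_plate [232.  263.4] 0.62 [ 0.566 -0.302  0.011]
jig_plate [179.1 290.9] 0.61 [ 0.583 -0.454  0.01 ]
jig_plate [136.6 237.1] 0.58 [ 0.314 -0.492  0.011]
nest [326.5 211.6] 0.57 [0.552 0.022 0.046]
nest [364.2 189.3] 0.29 [0.54  0.18  0.065]
indexer [346.4 214.6] 0.84 [0.583 0.077 0.032]
knob_bar [361.8 191.5] 0.76 [0.532 0.177 0.053]
knob_grip [364.8 189.8] 0.78 [0.541 0.182 0.063]
knob_grip [231.5 264. ] 0.4 [ 0.565 -0.303  0.008]
gear [291.  288.8] 0.85 [ 0.737 -0.216  0.018]
bush [235.5 313.7] 0.51 [ 0.732 -0.366  0.018]
screwdriver [407.3 169.5] 0.66 [0.457 0.467 0.005]
oil [428.6 199.5] 0.66 [0.651 0.374 0.017]
oil [406.3 172.4] 0.35 [0.466 0.453 0.001]
```

View pics/top0.png

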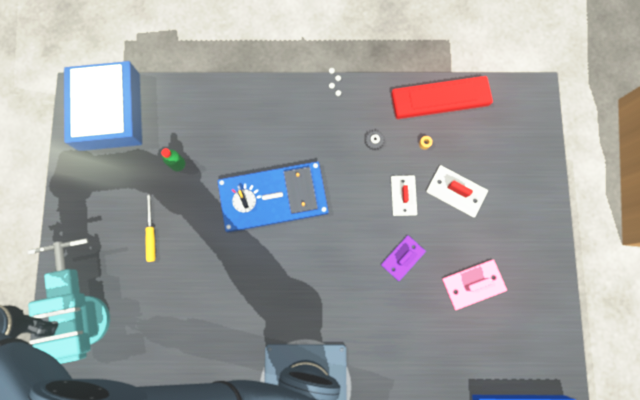

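Run:
```python
import cv2
a=cv2.imread('pics/top0.png')[100:320,360:520]; cv2.imwrite('pics/crop.png',cv2.resize(a,None,fx=2.7,fy=2.7,interpolation=cv2.INTER_CUBIC))
```

```text
(no output)
```

View pics/crop.png

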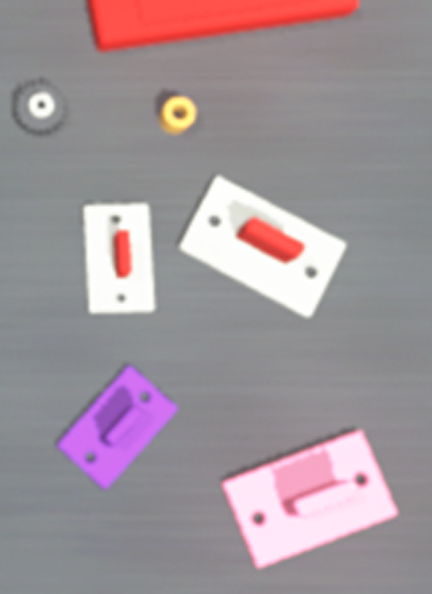

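The jig-plate candidates in the top view are small white with a red bar (404,195), larger white (458,190), purple (403,257) and pink (476,284). The target is the small white one at (404,195): it isn't pink or purple, and it's the smaller of the two steel-white plates. The crop confirms this. The fixture is at (273,195), with the knob at about (243,200) and its nest at about (300,190).

Run:
```python
from h import *
def rect(P): 
    (c,s,a)=cv2.minAreaRect((P*1000).astype(np.float32)); return np.round(c,1),np.round(s,1),round(a,1)
p=optics.camera('top'); C=cloud(p); I=p['pixels'].astype(int); B,G,R=I[...,0],I[...,1],I[...,2]
v,u=np.mgrid[:400,:640]
def onplane(m,z): return np.array([world(p,(x,y),z)[:2] for y,x in zip(*np.nonzero(m))])
big=lambda m:(lambda n,l,s,c:l==1+np.argmax(s[1:,4]))(*cv2.connectedComponentsWithStats(m.astype(np.uint8)))
roi=(u>385)&(u<422)&(v>168)&(v<222)
w=roi&(G>150)&(B>150); print('plate',rect(onplane(big(w),.008)),np.median(C[w][:,2]))
r=roi&(R>130)&(G<90)&(C[...,2]>.035); print('bar',rect(C[r][:,:2]),np.median(C[r],0))
h=roi&(B<110)&(R<110)&(abs(u-404)<12)&(abs(v-195)<20)
n,l,s,c=cv2.connectedComponentsWithStats(h.astype(np.uint8)); 
for i in range(1,n): print('hole',s[i,4],c[i],np.round(world(p,c[i],.006),4))
roi=(u>210)&(u<335)&(v>150)&(v<240)
b=roi&(B>120)&(R<90)
hull=np.zeros(b.shape,np.uint8); cv2.fillConvexPoly(hull,cv2.convexHull(np.argwhere(big(b))[:,::-1].astype(np.int32)),1)
print('fixture top',rect(onplane(hull>0,.03)),np.median(C[b][:,2]))
ns=roi&(abs(C[...,2]-.045)<.006)&(C[...,1]<.09); print('nest',rect(C[ns][:,:2]),ns.sum())
y=roi&(R>130)&(G>80)&(B<100)&(u>270)
n,l,s,c=cv2.connectedComponentsWithStats(y.astype(np.uint8)); 
for i in range(1,n): print('pin',s[i,4],c[i],np.round(world(p,c[i],.058),4))
k=roi&(C[...,2]>.06)&(u<270); print('knob',rect(C[k][:,:2]),np.median(C[k],0),k.sum())
cv2.imwrite('pics/fix.png',cv2.resize(p['pixels'][150:240,210:335],None,fx=5,fy=5,interpolation=cv2.INTER_CUBIC))
```

```text
plate (array([ 551.2, -297.8]), array([126.7,  79.3]), 0.3) 0.008719764175042943
bar (array([ 409.4, -166.8]), array([ 33.7, 415.2]), 47.8) [ 0.54751432 -0.29148693  0.04713554]
fixture top (array([545.1, 100.2]), array([169.3, 313.5]), 10.6) 0.03106243545743914
nest (array([559.7,  20.8]), array([134.6, 146.3]), 4.4) 1084
knob (array([405.5,  96.6]), array([354.7,  22.1]), 35.2) [0.52401163 0.1813365  0.07510024] 107
```

View pics/fix.png

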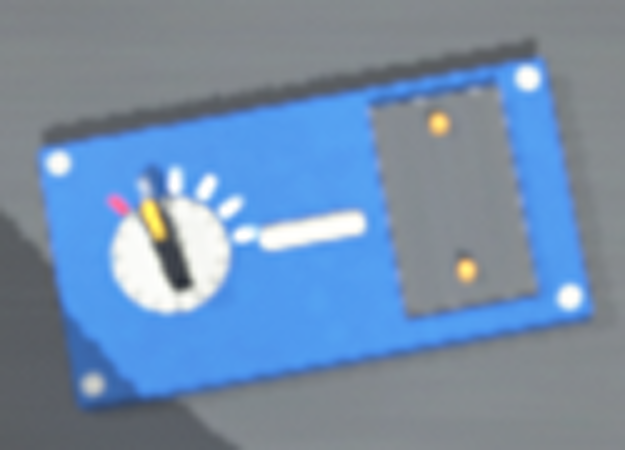

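The crop shows the stripe at the first white tick and the knob at about (243,200). The red tick is to its left, and the pins are at (298,175) and (303,204), so the fixture yaw is about +10.6°. Next I'll go above the plate for a close look.

```bash
python3 -m pendant '[{"offset":[0,0,0],"delta_rot":[0,0,-8.5],"fingers":8.5},{"offset":[0,0,0],"delta_rot":[0,0,-8.5],"fingers":8.5},{"offset":[-3,-4,0],"delta_rot":[0,0,0],"fingers":8.5},{"offset":[-3,-4,0],"delta_rot":[0,0,0],"fingers":8.5},{"offset":[-3,-4,0],"delta_rot":[0,0,0],"fingers":8.5},{"offset":[-3,-4,0],"delta_rot":[0,0,0],"fingers":8.5},{"offset":[-3,-4,0],"delta_rot":[0,0,0],"fingers":8.5},{"offset":[-3,-4,0],"delta_rot":[0,0,0],"fingers":8.5},{"offset":[-3,-4,0],"delta_rot":[0,0,0],"fingers":8.5},{"offset":[-3,-4,0],"delta_rot":[0,0,0],"fingers":8.5},{"offset":[-3,-4,0],"delta_rot":[0,0,0],"fingers":8.5},{"offset":[-3,-4,0],"delta_rot":[0,0,0],"fingers":8.5},{"offset":[-3,-4,0],"delta_rot":[0,0,0],"fingers":8.5},{"offset":[-2.4,-4,0],"delta_rot":[0,0,0],"fingers":8.5}]' 40
python3 - <<'E'
from h import *
o=bot.get_obs(); print(o['joint_positions'])
p=optics.camera('wrist'); cv2.imwrite('pics/w1.png',p['pixels']); print(p['eye'],np.round(p['rotation'],3).tolist(),p['vfov'])
for n in ['wrist','top']:
    q=optics.camera(n)
    for k in ['nest','knob_grip','knob_bar']:
        for d in nets.spot_point(k,q)[:2]: print(n,k,d,world(q,d['xy'],{'nest':.045,'knob_grip':.062,'knob_bar':.038}[k]))
E
```

```text
clock: 2.45
tool_pos: [0.5527, 0.1641, 0.2095]
tcp_rot: [[-1.0, -0.0, 0.001], [-0.0, 1.0, 0.0], [-0.001, 0.0, -1.0]]
ft_force: [0.9, 0.2, -0.3]
gripper_width: 0.0849
grip_force: 0.0
[-22.36857597  24.49061514   1.72997891  97.78872852  -0.83867314
  57.68173297  69.68202912]
[0.48609584 0.16444903 0.37326086] [[0.0, 0.965, 0.264], [1.0, -0.0, 0.0], [0.0, 0.264, -0.965]] 68.42213424381012
wrist nest {'xy': [194.5, 185.8], 'conf': 0.97} [0.55802291 0.01672209 0.045     ]
wrist knob_grip {'xy': [341.7, 160.7], 'conf': 0.57} [0.52880589 0.18268661 0.062     ]
wrist knob_grip {'xy': [272.3, 168.0], 'conf': 0.24} [0.53589122 0.10909527 0.062     ]
wrist knob_bar {'xy': [338.4, 158.7], 'conf': 0.85} [0.52953792 0.18093551 0.038     ]
top nest {'xy': [297.2, 190.0], 'conf': 0.77} [0.55994493 0.02369042 0.045     ]
```

View pics/w1.png

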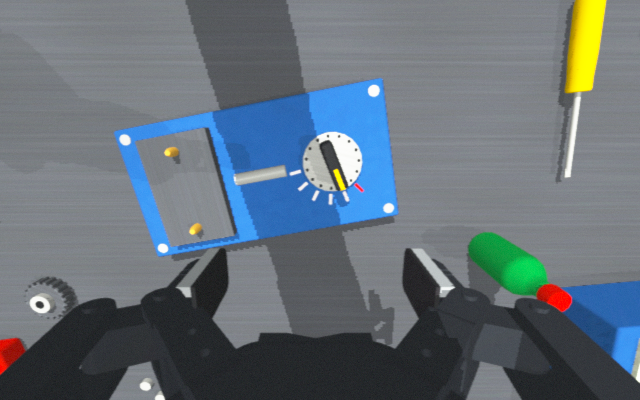

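The wrist view shows the whole fixture: pins at (172,152) and (196,230), knob disc centre at (333,161) with the stripe on the first white tick, and the four corner screws clearly visible. I'll measure it here.

```bash
cat >> h.py <<'E'
def blobs(m,lo,hi):
    n,l,s,c=cv2.connectedComponentsWithStats(m.astype(np.uint8)); return [(c[i],s[i,4],l==i) for i in range(1,n) if lo<=s[i,4]<=hi]
def rect(P):
    c,s,a=cv2.minAreaRect((np.asarray(P)*1000).astype(np.float32)); return np.round(c,1),np.round(s,1),round(a,1)
def ch(p): I=p['pixels'].astype(int); return I[...,0],I[...,1],I[...,2]
def plane(p,m,z): return np.array([world(p,(x,y),z)[:2] for y,x in zip(*np.nonzero(m))])
E
python3 - <<'E'
from h import *
p=optics.camera('wrist'); B,G,R=ch(p); v,u=np.mgrid[:400,:640]
roi=(u>105)&(u<405)&(v>70)&(v<262)
b=roi&(B>R+50)&(B>G+20)
m=max(blobs(b,500,1e9),key=lambda t:t[1])[2]
print('base',rect(plane(p,m,.03)))
w=roi&(B>170)&(G>170)&(R>170)
S=[]
for c,a,_ in blobs(w,40,200): 
    X=world(p,c,.031)
    print('white',a,c.round(1),X.round(4)); 
y=roi&(R>110)&(R>B+50)&(G>60)
for c,a,mm in blobs(y,8,600): print('yellow',a,c.round(1),world(p,c,.058).round(4),rect(plane(p,mm,.061)))
d=roi&(abs(u-333)<40)&(abs(v-161)<40)&(G>120)&(abs(B-R)<30)
mm=max(blobs(d,100,1e9),key=lambda t:t[1])[2]; P=plane(p,mm,.038)
print('disc',np.round(np.array(cv2.minEnclosingCircle((P*1000).astype(np.float32))[0]),1),cv2.minEnclosingCircle((P*1000).astype(np.float32))[1])
k=roi&(abs(u-333)<26)&(abs(v-161)<40)&(G<60)&(R<60)
mm=max(blobs(k,50,1e9),key=lambda t:t[1])[2]; print('black',rect(plane(p,mm,.074)))
E
```

```text
base (array([544.1, 100.6]), array([158.9, 308.4]), 10.6)
white 109 [370.2  92.7] [0.4515 0.2282 0.031 ]
white 97 [121.9 141. ] [ 0.504 -0.052  0.031]
white 83 [385.1 209.6] [0.5846 0.2532 0.031 ]
white 74 [159.7 249. ] [ 0.6371 -0.0271  0.031 ]
yellow 120 [168.1 153.5] [0.5153 0.0121 0.058 ] (array([515.1,  13.4]), array([ 9.4, 15.1]), 0.2)
yellow 135 [335.5 181.3] [0.5448 0.1903 0.058 ] (array([544.3, 190.2]), array([24.7,  6.4]), 22.4)
yellow 16 [355.9 189.5] [0.5539 0.2129 0.058 ] (array([553. , 212.3]), array([11.1,  2.3]), 45.6)
yellow 106 [192.  230.1] [0.6016 0.0281 0.058 ] (array([600.7,  29.2]), array([ 9.3, 16.6]), 43.6)
disc [528.7 183.9] 33.57943344116211Traceback (most recent call last):
  File "<stdin>", line 18, in <module>
ValueError: max() iterable argument is empty
```

```bash
python3 -m pendant '[{"offset":[0,-4.8,0],"delta_rot":[0,0,0],"fingers":8.5},{"offset":[0,-4.8,0],"delta_rot":[0,0,0],"fingers":8.5},{"offset":[0,-4.8,0],"delta_rot":[0,0,0],"fingers":8.5},{"offset":[0,-4.8,0],"delta_rot":[0,0,0],"fingers":8.5},{"offset":[0,-4.8,0],"delta_rot":[0,0,0],"fingers":8.5},{"offset":[0,-4.8,0],"delta_rot":[0,0,0],"fingers":8.5},{"offset":[0,-4.8,0],"delta_rot":[0,0,0],"fingers":8.5},{"offset":[0,-4.8,0],"delta_rot":[0,0,0],"fingers":8.5},{"offset":[0,-4.8,0],"delta_rot":[0,0,0],"fingers":8.5},{"offset":[0,-3,0],"delta_rot":[0,0,0],"fingers":8.5},{"offset":[0,0,0],"delta_rot":[0,0,0],"fingers":8.5},{"offset":[0,0,0],"delta_rot":[0,0,0],"fingers":8.5}]'
python3 - <<'E'
from h import *
p=optics.camera('wrist'); cv2.imwrite('pics/w2.png',p['pixels']); B,G,R=ch(p); v,u=np.mgrid[:400,:640]; C=cloud(p)
near=(abs(C[...,0]-.55)<.085)&(abs(C[...,1]+.298)<.06)
w=near&(G>130)&(B>130)
mm=max(blobs(w,200,1e9),key=lambda t:t[1])[2]; print('plate',rect(plane(p,mm,.008)),mm.sum())
r=near&(R>120)&(G<80)&(C[...,2]>.042)&(C[...,2]<.05); print('bar top',rect(C[r][:,:2]),rect(plane(p,r,.046)),r.sum())
h=near&(G<110)&(R<110)
for c,a,_ in blobs(h,25,250): print('hole',a,c.round(1),world(p,c,.007).round(4))
for d in nets.spot_point('jig_plate',p)[:3]: print(d,world(p,d['xy'],0))
print(bot.get_obs()['tool_pos'],bot.get_obs()['joint_positions'])
E
```

```text
clock: 4.15
tool_pos: [0.5517, -0.2956, 0.209]
tcp_rot: [[-1.0, -0.001, -0.0], [-0.001, 1.0, 0.001], [0.0, 0.001, -1.0]]
ft_force: [-0.3, 0.9, 0.7]
gripper_width: 0.0851
grip_force: 0.0
plate (array([ 550.9, -295.8]), array([121.4,  72. ]), 1.4) 4857
bar top (array([ 551. , -295.2]), array([48.8, 12.2]), 1.4) (array([ 550.6, -295.2]), array([48.4, 12.1]), 1.4) 453
hole 32 [313.7 139.6] [ 0.5041 -0.2967  0.007 ]
hole 41 [315.9 211.2] [ 0.5951 -0.2939  0.007 ]
hole 35 [315.5 224.5] [ 0.6134 -0.2943  0.007 ]
{'xy': [312.6, 177.5], 'conf': 0.69} [ 0.55210365 -0.29809594  0.        ]
{'xy': [190.5, 187.9], 'conf': 0.67} [ 0.56572022 -0.456179    0.        ]
{'xy': [323.6, 9.9], 'conf': 0.64} [ 0.3631488  -0.28545245  0.        ]
[ 0.55225083 -0.29389749  0.20926211] [ 20.06271454  28.81799186   5.91816729  90.46921347  -3.3287963
  60.90077836 117.0671026 ]
```

View pics/w2.png

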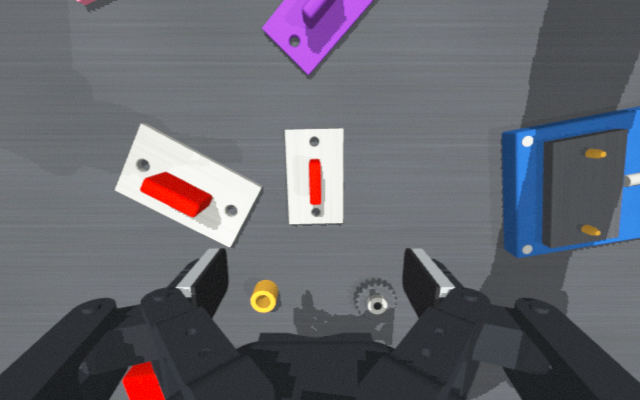

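The wrist view shows the small white plate at (315,177), measuring 121×72 mm at (0.551, −0.2955) with yaw 1.4°. The larger white decoy is at (190,187) and is clear of the fingers. Descending to grip the bar.

```bash
python3 -m pendant '[{"offset":[0.1,-0.1,4.5],"delta_rot":[0,0,-1.4],"fingers":4},{"offset":[0,0,4.5],"delta_rot":[0,0,0],"fingers":4},{"offset":[0,0,4],"delta_rot":[0,0,0],"fingers":4},{"offset":[0,0,2.5],"delta_rot":[0,0,0],"fingers":4},{"offset":[0,0,1.5],"delta_rot":[0,0,0],"fingers":4},{"offset":[0,0,1],"delta_rot":[0,0,0],"fingers":4},{"offset":[0,0,0.3],"delta_rot":[0,0,0],"fingers":4},{"offset":[0,0,0],"delta_rot":[0,0,0],"fingers":4}]' 60
python3 -m pendant '[{"offset":[0,0,0],"delta_rot":[0,0,0],"fingers":0},{"offset":[0,0,0],"delta_rot":[0,0,0],"fingers":0},{"offset":[0,0,0],"delta_rot":[0,0,0],"fingers":0},{"offset":[0,0,0],"delta_rot":[0,0,0],"fingers":0},{"offset":[0,0,0],"delta_rot":[0,0,0],"fingers":0},{"offset":[0,0,0],"delta_rot":[0,0,0],"fingers":0}]' 60
```

```text
clock: 5.05
tool_pos: [0.5511, -0.2964, 0.0267]
tcp_rot: [[-1.0, -0.026, 0.0], [-0.026, 1.0, 0.0], [-0.0, -0.0, -1.0]]
ft_force: [0.5, 0.3, -0.9]
gripper_width: 0.0398
grip_force: 0.0
clock: 5.65
tool_pos: [0.5506, -0.297, 0.0264]
tcp_rot: [[-1.0, -0.025, 0.0], [-0.025, 1.0, -0.0], [-0.0, -0.0, -1.0]]
ft_force: [0.4, 0.3, -0.7]
gripper_width: 0.0
grip_force: 0.0
```

The fingers closed fully without meeting the bar, so I'm looking before going further.

Run:
```python
from h import *
p=optics.camera('wrist'); q=optics.camera('scene')
def z(q,a): return q['pixels'][a]
s=q['pixels'][180:340,120:340]
cv2.imwrite('pics/w3.png',np.hstack([cv2.resize(p['pixels'],(400,250)),cv2.resize(s,(400,250))]))
X=bot.get_obs()['tool_pos'];print(X,proj(p,X),proj(p,[.551,-.2955,.046]))
```

```text
[ 0.55059129 -0.29701774  0.02629741] [314.29936098 238.76173133] [317.04728065 253.54255046]
```

View pics/w3.png

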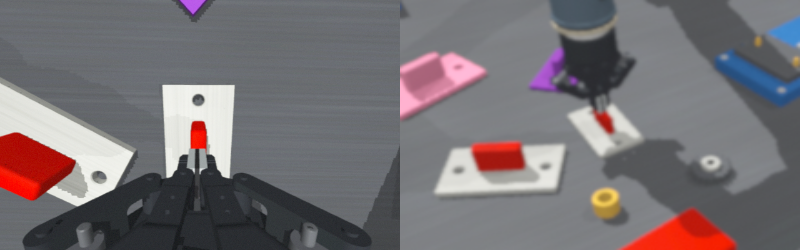

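Run:
```python
from h import *
o=bot.get_obs(); print(o['gripper_width'],o['grip_force'],o['clock'],o['ft_force'])
p=optics.camera('wrist')
o=bot.get_obs(); print(o['gripper_width'],o['grip_force'],o['clock'])
cv2.imwrite('pics/w4.png',cv2.resize(p['pixels'][130:330,220:420],(600,600)))
```

```text
8.730541793150333e-05 0.0 5.75 [-0.07014082  0.45820636  0.34952913]
0.00018508452539782487 0.0 5.8
```

View pics/w4.png

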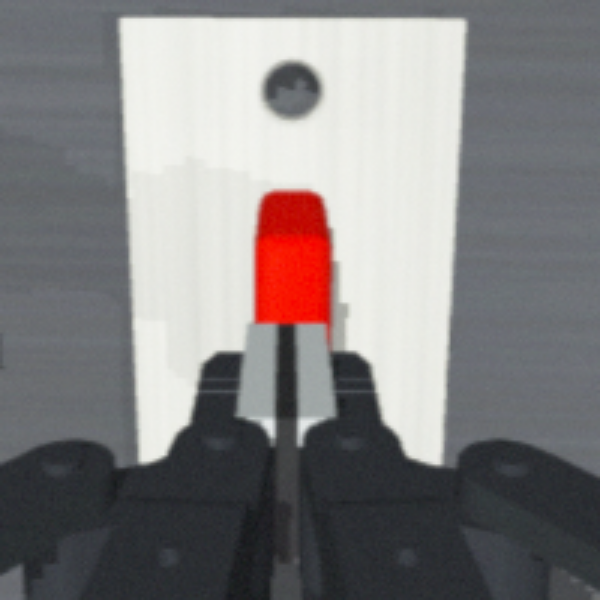

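The pads hide the bar's top face, at pixel (315,237) and below, so they seem to have closed above or beside it. Checking their true height with depth.

Run:
```python
from h import *
p=optics.camera('wrist'); C=cloud(p)
for v in range(190,290,6): print(v,[np.round(C[v,u]*1000).astype(int).tolist() for u in (305,315,325)])
print(p['eye'],bot.get_obs()['tool_pos'])
```

```text
190 [[525, -304, 7], [525, -297, 8], [525, -291, 8]]
196 [[529, -303, 8], [527, -297, 17], [527, -291, 15]]
202 [[529, -303, 23], [526, -297, 32], [527, -292, 30]]
208 [[528, -302, 39], [527, -297, 42], [526, -292, 43]]
214 [[529, -302, 45], [529, -297, 45], [529, -292, 45]]
220 [[533, -302, 44], [532, -297, 45], [533, -292, 45]]
226 [[536, -302, 44], [536, -297, 45], [536, -292, 45]]
232 [[540, -302, 43], [539, -297, 45], [539, -292, 45]]
238 [[540, -302, 53], [539, -297, 53], [539, -292, 53]]
244 [[540, -302, 59], [540, -297, 59], [539, -292, 60]]
250 [[539, -301, 68], [540, -297, 66], [539, -292, 67]]
256 [[540, -301, 73], [540, -297, 73], [539, -293, 73]]
262 [[539, -301, 79], [540, -297, 78], [539, -293, 79]]
268 [[540, -301, 84], [539, -297, 84], [539, -293, 84]]
274 [[538, -301, 91], [542, -297, 85], [538, -293, 91]]
280 [[538, -300, 95], [544, -297, 85], [539, -293, 95]]
286 [[539, -300, 99], [547, -297, 85], [539, -293, 98]]
[ 0.48414941 -0.29823628  0.1900913 ] [ 0.55059737 -0.29698154  0.02628126]
```

Depth and the scene view agree: the plate is untouched, but the real fingertips are at z≈0.049 while TCP z reads 0.026. The tips are therefore about 23 mm behind the reported TCP, not 11 mm ahead of it. I'll open and go lower carefully while watching the force.

```bash
python3 -m pendant '[{"offset":[0,0,0],"delta_rot":[0,0,0],"fingers":4},{"offset":[0,0,0],"delta_rot":[0,0,0],"fingers":4},{"offset":[0,0,0],"delta_rot":[0,0,0],"fingers":4},{"offset":[0,0,0],"delta_rot":[0,0,0],"fingers":4},{"offset":[0,0,0.8],"delta_rot":[0,0,0],"fingers":4},{"offset":[0,0,0.8],"delta_rot":[0,0,0],"fingers":4},{"offset":[0,0,0.5],"delta_rot":[0,0,0],"fingers":4},{"offset":[0,0,0.4],"delta_rot":[0,0,0],"fingers":4}]' 60
python3 - <<'E'
from h import *
p=optics.camera('wrist'); C=cloud(p); o=bot.get_obs(); print(o['tool_pos'],o['ft_force'])
# lowest pad points: near face x plane, |y| 15-35 mm off
d=C-o['tool_pos']; m=(abs(d[...,0]+.011)<.003)&(abs(d[...,1])<.045)&(C[...,2]>.011)
for s in (-1,1):
    P=C[m&(np.sign(d[...,1])==s)&(abs(d[...,1])>.012)]; print(s,len(P),np.round(np.percentile(P[:,2],[0,2,10]),4),np.round(np.percentile(P[:,1],[2,50,98]),4))
E
```

```text
clock: 6.65
tool_pos: [0.5502, -0.2968, 0.0003]
tcp_rot: [[-1.0, -0.025, -0.001], [-0.025, 1.0, 0.0], [0.001, 0.0, -1.0]]
ft_force: [-0.7, -0.1, -0.7]
gripper_width: 0.0402
grip_force: 0.0
[ 5.50035320e-01 -2.96673919e-01 -7.75573898e-05] [-0.24568906  0.38963693 -0.56618724]
-1 2912 [0.0253 0.0318 0.0479] [-0.3414 -0.3233 -0.3096]
1 3255 [0.0252 0.0321 0.048 ] [-0.2775 -0.2696 -0.2519]
```

```bash
python3 -m pendant '[{"offset":[0,0,0.4],"delta_rot":[0,0,0],"fingers":4},{"offset":[0,0,0.3],"delta_rot":[0,0,0],"fingers":4},{"offset":[0,0,0],"delta_rot":[0,0,0],"fingers":0},{"offset":[0,0,0],"delta_rot":[0,0,0],"fingers":0},{"offset":[0,0,0],"delta_rot":[0,0,0],"fingers":0},{"offset":[0,0,0],"delta_rot":[0,0,0],"fingers":0},{"offset":[0,0,0],"delta_rot":[0,0,0],"fingers":0},{"offset":[0,0,0],"delta_rot":[0,0,0],"fingers":0}]' 60
```

```text
clock: 7.5
tool_pos: [0.5506, -0.297, -0.0055]
tcp_rot: [[-1.0, -0.025, 0.0], [-0.025, 1.0, -0.0], [-0.0, -0.0, -1.0]]
ft_force: [-0.5, -1.3, 2.1]
gripper_width: 0.013
grip_force: 58.9
```

Gripped (13 mm, 59 N). Lifting, turning to the fixture's yaw and stopping short of the nest to measure again.

```bash
python3 -m pendant '[{"offset":[0,0,-2],"delta_rot":[0,0,0],"fingers":0},{"offset":[0,0,-4],"delta_rot":[0,0,0],"fingers":0},{"offset":[0,0,-4.5],"delta_rot":[0,0,0],"fingers":0},{"offset":[0,0,-3],"delta_rot":[0,0,0],"fingers":0},{"offset":[0,0,0],"delta_rot":[0,0,-5],"fingers":0},{"offset":[0,0,0],"delta_rot":[0,0,-4.2],"fingers":0},{"offset":[-0.95,4.04,0],"delta_rot":[0,0,0],"fingers":0},{"offset":[-0.95,4.04,0],"delta_rot":[0,0,0],"fingers":0},{"offset":[-0.95,4.04,0],"delta_rot":[0,0,0],"fingers":0},{"offset":[-0.95,4.04,0],"delta_rot":[0,0,0],"fingers":0},{"offset":[-0.95,4.04,0],"delta_rot":[0,0,0],"fingers":0},{"offset":[0,0,0],"delta_rot":[0,0,0],"fingers":0},{"offset":[0,0,0],"delta_rot":[0,0,0],"fingers":0}]' 60
python3 - <<'E'
from h import *
p=optics.camera('wrist'); cv2.imwrite('pics/w5.png',p['pixels']); o=bot.get_obs(); print(o['tool_pos'],o['tcp_rot'].round(4).tolist(),o['gripper_width'])
C=cloud(p); B,G,R=ch(p)
near=(abs(C[...,0]-.56)<.12)&(C[...,1]>-.06)&(C[...,1]<.10)&(C[...,2]>.038)&(C[...,2]<.075)
for c,a,m in blobs(near&(R>B+45)&(R>100),6,400): P=C[m]; t=m&(C[...,2]>.058); print('pin',a,c.round(1),np.median(P,0).round(4),C[t].mean(0).round(4),t.sum())
w=(G>130)&(B>130)&(C[...,2]>.11)&(C[...,2]<.17)
m=max(blobs(w,100,1e9),key=lambda t:t[1])[2]; print('plate top z',np.median(C[m][:,2])); print(rect(plane(p,m,np.median(C[m][:,2]))),m.sum())
E
```

```text
clock: 8.8
tool_pos: [0.5599, -0.0884, 0.1291]
tcp_rot: [[-0.982, -0.188, -0.0], [-0.188, 0.982, 0.0], [0.0, 0.0, -1.0]]
ft_force: [0.7, -1.1, -2.7]
gripper_width: 0.0132
grip_force: 59.4
[ 0.55976634 -0.08999859  0.12913454] [[-0.9827, -0.1853, -0.0004], [-0.1853, 0.9827, -0.0006], [0.0005, -0.0005, -1.0]] 0.013110645360863824
pin 182 [438.5 175.1] [0.5157 0.0056 0.0556] [0.5161 0.0074 0.0597] 63
pin 172 [427.4 273. ] [0.6026 0.0226 0.055 ] [0.6041 0.0239 0.0599] 46
plate top z 0.1418701524520645
(array([541.2, -91.7]), array([80.8, 70. ]), 10.8) 14055
```

View pics/w5.png

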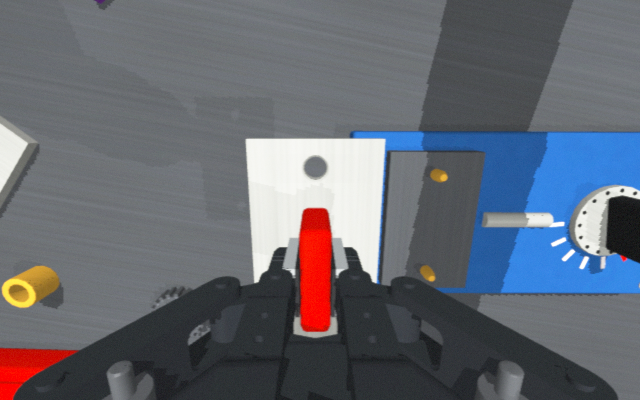

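The plate is held level, with one hole at (316,167); the pins at (438,175) and (427,273) lie to its right. I'll refine hole and pin positions with model fits in this same picture.

```bash
cat > fit.py <<'E'
from h import *
from scipy.optimize import minimize
t=np.linspace(0,2*np.pi,24,endpoint=False)
def fit(p,mask,x0,rings):
    def cost(xy):
        pts=np.array([proj(p,[xy[0]+r*np.cos(a),xy[1]+r*np.sin(a),z]) for r,z in rings for a in t],np.float32)
        M=np.zeros(mask.shape,np.uint8); cv2.fillConvexPoly(M,np.round(cv2.convexHull(pts)*16).astype(np.int32),1,shift=4)
        return 1-(M.astype(bool)&mask).sum()/(M.astype(bool)|mask).sum()
    s=minimize(cost,x0,method='Nelder-Mead',options=dict(initial_simplex=[x0,np.add(x0,[.003,0]),np.add(x0,[0,.003])],xatol=5e-5))
    return s.x,s.fun
PIN=[(5,.045),(5,.055),(2.8,.061)]; PIN=[(r/1000,z) for r,z in PIN]
E
python3 - <<'E'
from fit import *
p=optics.camera('wrist'); o=bot.get_obs(); C=cloud(p); B,G,R=ch(p)
near=(abs(C[...,0]-.56)<.12)&(C[...,1]>-.06)&(C[...,1]<.10)&(C[...,2]<.075)&(C[...,2]>.038)
pins=[]
for c,a,m in blobs(near&(R>B+25)&(R>70),60,400):
    x,f_=fit(p,m,world(p,c,.055)[:2],PIN); pins.append(x); print('pin',a,x.round(4),round(f_,2))
v,u=np.mgrid[:400,:640]
h=(np.hypot(u-316,v-167)<18)&(G<135)
for c,a,m in blobs(h,200,900):
    for z in (.138,.142): x,f_=fit(p,m,world(p,c,z)[:2],[(.006,z)]); print('hole',a,x.round(4),round(f_,2),((x-o['tool_pos'][:2])@o['tcp_rot'][:2,:2]).round(4))
pins=np.array(pins); mid=pins.mean(0); d=pins[1]-pins[0]; print('mid',mid,np.degrees(np.arctan2(d[1],d[0])),np.linalg.norm(d)); print(o['tool_pos'],((mid-o['tool_pos'][:2])@o['tcp_rot'][:2,:2]).round(4))
w=(G>130)&(B>130)&(C[...,2]>.11)&(C[...,2]<.17)
P=C[max(blobs(w,100,1e9),key=lambda t:t[1])[2]]; A=np.c_[P[:,:2],np.ones(len(P))]; print('plate tilt',np.linalg.lstsq(A,P[:,2],rcond=None)[0].round(4))
E
```

```text
pin 194 [0.516  0.0085] 0.05
pin 190 [0.6043 0.0247] 0.04
hole 337 [ 0.5168 -0.0977] 0.21 [0.0434 0.0012]
hole 337 [ 0.516 -0.098] 0.25 [0.0443 0.001 ]
mid [0.56014674 0.01660521] 10.430678007057779 0.08978463566237997
[ 0.55969801 -0.09086492  0.12915777] [-0.0202  0.1056]
plate tilt [0.0253 0.0037 0.1292]
```

Run:
```python
from fit import *
for k in range(2):
    o0=bot.get_obs()['tool_pos']; p=optics.camera('wrist'); o=bot.get_obs(); C=cloud(p); B,G,R=ch(p); v,u=np.mgrid[:400,:640]
    print(o0,o['tool_pos'],p['eye'],o['clock'])
    near=(abs(C[...,0]-.56)<.12)&(C[...,1]>-.06)&(C[...,1]<.10)&(C[...,2]<.075)&(C[...,2]>.038)
    pins=np.array([fit(p,m,world(p,c,.055)[:2],PIN)[0] for c,a,m in blobs(near&(R>B+25)&(R>70),60,400)]); mid=pins.mean(0)
    h=(np.hypot(u-316,v-167)<18)&(G<170)
    c,a,m=max(blobs(h,200,900),key=lambda t:t[1]); x,f_=fit(p,m,world(p,c,.142)[:2],[(.006,.142)]); print('hole',a,x.round(4),round(f_,2))
    w=(G>150)&(B>150)&(C[...,2]>.12)&(C[...,2]<.17); m=max(blobs(w,100,1e9),key=lambda t:t[1])[2]
    # plate side edges on rows 145..225
    L=[];Rr=[]
    for r in range(145,225,2):
        cs=np.nonzero(m[r])[0]; L.append(world(p,(cs.min()-.5,r),.1415)[:2]); Rr.append(world(p,(cs.max()+.5,r),.1415)[:2])
    a=np.radians(10.5); ex=np.array([np.cos(a),np.sin(a)]); ey=np.array([-ex[1],ex[0]])
    L,Rr=np.array(L),np.array(Rr)
    for E in (L,Rr): print(' edge ang',np.degrees(np.arctan(np.polyfit(E[:,0],E[:,1],1)[0])),(E@ey).mean())
    print(' plate ey',((L@ey).mean()+(Rr@ey).mean())/2,'width',(L@ey).mean()-(Rr@ey).mean(),'hole ey',x@ey,'tool ey',o['tool_pos'][:2]@ey,'pins ey',mid@ey)
    print(' plate ex',x@ex+.045,'tool ex',o['tool_pos'][:2]@ex,'pins ex',mid@ex)
```

```text
[ 0.55969801 -0.09086492  0.12915777] [ 0.55970851 -0.09124204  0.12916968] [ 0.49441365 -0.1025015   0.29300165] 8.95
hole 406 [ 0.5159 -0.0988] 0.1
 edge ang 10.479447586697384 -0.22628191955978033
 edge ang 10.577116647389563 -0.1560849689836632
 plate ey -0.19118344427172176 width -0.07019695057611713 hole ey -0.19114889309951588 tool ey -0.19171296081626146 pins ey -0.08588047787174766
 plate ex 0.5342324437484897 tool ex 0.5337085942700934 pins ex 0.5537753115362747
[ 0.55970851 -0.09124204  0.12916968] [ 0.55969579 -0.0912837   0.12918408] [ 0.4943865  -0.10281384  0.2930142 ] 9.0
hole 405 [ 0.5158 -0.0987] 0.1
 edge ang 10.403381963590888 -0.22658504830184292
 edge ang 10.531237585243174 -0.1564073828870395
 plate ey -0.19149621559444122 width -0.07017766541480341 hole ey -0.19099419597058825 tool ey -0.19175159863393823 pins ey -0.08600724463698751
 plate ex 0.53417590958311 tool ex 0.5336884985301731 pins ex 0.5537741985990818
```

The plate and pins are both at about 10.5° yaw. The remaining move is −2.0 cm along tool x and +10.5 cm along tool y, then down to just above the pins.

```bash
python3 -m pendant '[{"offset":[-0.5,2.63,0],"delta_rot":[0,0,0],"fingers":0},{"offset":[-0.5,2.63,0],"delta_rot":[0,0,0],"fingers":0},{"offset":[-0.5,2.63,0],"delta_rot":[0,0,0],"fingers":0},{"offset":[-0.49,2.63,0],"delta_rot":[0,0,0],"fingers":0},{"offset":[0,0,2],"delta_rot":[0,0,0],"fingers":0},{"offset":[0,0,2],"delta_rot":[0,0,0],"fingers":0},{"offset":[0,0,1.7],"delta_rot":[0,0,0],"fingers":0},{"offset":[0,0,1],"delta_rot":[0,0,0],"fingers":0},{"offset":[0,0,0],"delta_rot":[0,0,0],"fingers":0},{"offset":[0,0,0],"delta_rot":[0,0,0],"fingers":0},{"offset":[0,0,0],"delta_rot":[0,0,0],"fingers":0},{"offset":[0,0,0],"delta_rot":[0,0,0],"fingers":0}]' 60
python3 - <<'E'
from fit import *
o=bot.get_obs(); print(o['tool_pos'],o['ft_force'],np.degrees(np.arctan2(-o['tcp_rot'][1,0],-o['tcp_rot'][0,0])))
a=np.radians(10.5); ex=np.array([np.cos(a),np.sin(a)]); ey=np.array([-ex[1],ex[0]])
want=np.array([.5537-.0005,-.0860-.0004]); print('err ex,ey',want-[o['tool_pos'][:2]@ex,o['tool_pos'][:2]@ey])
p=optics.camera('wrist'); cv2.imwrite('pics/w6.png',p['pixels'][90:330,170:480])
E
```

```text
clock: 10.2
tool_pos: [0.5606, 0.0173, 0.0631]
tcp_rot: [[-0.983, -0.185, 0.001], [-0.185, 0.983, 0.0], [-0.001, -0.0, -1.0]]
ft_force: [0.2, 0.4, -3.0]
gripper_width: 0.0134
grip_force: 59.5
[0.56062389 0.01731643 0.06311567] [ 0.21702325  0.3717363  -2.95718515] 10.639106711696554
err ex,ey [-0.00119186 -0.00126087]
```

View pics/w6.png

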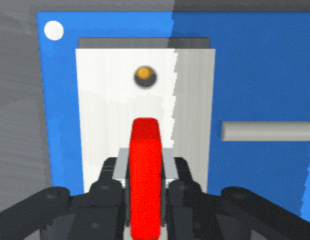

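The pin shows through the hole at crop (145,73), with the hole centre at (145,76), which is close to aligned. I'll work out the remaining error numerically.

Run:
```python
from fit import *
p=optics.camera('wrist'); o=bot.get_obs(); B,G,R=ch(p); v,u=np.mgrid[:400,:640]; print(o['tool_pos'])
a=np.radians(10.5); ex=np.array([np.cos(a),np.sin(a)]); ey=np.array([-ex[1],ex[0]])
roi=np.hypot(u-315,v-166)<19
y=roi&(R>B+25)&(R>70); c,n,m=max(blobs(y,20,900),key=lambda t:t[1])
h=roi&((G<170)|y); ch_,nh,mh=max(blobs(h,100,1200),key=lambda t:t[1])
H,fh=fit(p,mh,world(p,ch_,.077)[:2],[(.006,.077)]); P=world(p,c,.061)[:2]
xs=np.nonzero(m.any(0))[0]; ys=np.nonzero(m.any(1))[0]; print('yellow',n,c,xs.min(),xs.max(),ys.min(),ys.max(),'hole',nh,ch_,fh)
br=m&(R>190); print('bright',br.sum(),u[br].mean(),v[br].mean())
print('pin tip centroid',P.round(4),'hole',H.round(4),'pin-hole ex,ey mm',((P-H)@np.c_[ex,ey]*1000).round(2)); 
print('stored pin 1: ',((np.array([.516,.0085])-H)@np.c_[ex,ey]*1000).round(2))
C=cloud(p); g=mh&~m; print('plate z',np.median(C[150:220:1,280:300][...,2]))
```

```text
[0.5604438  0.01737681 0.06289531]
yellow 179 [313.83798883 162.58659218] 305 322 156 169 hole 394 [314.96700508 166.92639594] 0.1400437636761488
bright 77 312.7792207792208 162.1038961038961
pin tip centroid [0.5162 0.0088] hole [0.5164 0.0098] pin-hole ex,ey mm [-0.32 -0.9 ]
stored pin 1:  [-0.59 -1.18]
plate z 0.07572173375979589
```

```bash
python3 -m pendant '[{"offset":[0.07,-0.11,0],"delta_rot":[0,0,0.15],"fingers":0},{"offset":[0,0,0],"delta_rot":[0,0,0],"fingers":0},{"offset":[0,0,0],"delta_rot":[0,0,0],"fingers":0},{"offset":[0,0,0.3],"delta_rot":[0,0,0],"fingers":0},{"offset":[0,0,0.3],"delta_rot":[0,0,0],"fingers":0},{"offset":[0,0,0.3],"delta_rot":[0,0,0],"fingers":0},{"offset":[0,0,0.2],"delta_rot":[0,0,0],"fingers":0},{"offset":[0,0,0],"delta_rot":[0,0,0],"fingers":0}]' 60
python3 - <<'E'
from fit import *
p=optics.camera('wrist'); o=bot.get_obs(); B,G,R=ch(p); v,u=np.mgrid[:400,:640]; print(o['tool_pos'],o['ft_force'],o['wrist_torque'])
a=np.radians(10.5); ex=np.array([np.cos(a),np.sin(a)]); ey=np.array([-ex[1],ex[0]])
roi=np.hypot(u-315,v-166)<19
y=roi&(R>B+25)&(R>70); c,n,m=max(blobs(y,20,900),key=lambda t:t[1])
h=roi&((G<170)|y); ch_,nh,mh=max(blobs(h,100,1200),key=lambda t:t[1])
zt=o['tool_pos'][2]+.014
H,fh=fit(p,mh,world(p,ch_,zt)[:2],[(.006,zt)]); P=world(p,c,.059)[:2]
print('yellow',n,c,'hole',nh,ch_,fh,P.round(4),H.round(4),((P-H)@np.c_[ex,ey]*1000).round(2))
E
```

```text
clock: 11.1
tool_pos: [0.5593, 0.0162, 0.0509]
tcp_rot: [[-0.983, -0.182, -0.001], [-0.182, 0.983, -0.0], [0.001, 0.0, -1.0]]
ft_force: [-0.1, 0.1, -3.4]
gripper_width: 0.013
grip_force: 59.5
[0.55945669 0.01615423 0.05107028] [ 0.5901636   0.04820295 -3.27724607] [ 0.02773785 -0.05269277 -0.00327958]
yellow 293 [314.7883959  165.63139932] hole 394 [315.00761421 166.92639594] 0.14379084967320266 [0.5152 0.0083] [0.5154 0.0082] [-0.19  0.14]
```

The pins are in the holes with no side force. Lowering on.

```bash
python3 -m pendant '[{"offset":[0,0,0.2],"delta_rot":[0,0,0],"fingers":0},{"offset":[0,0,0.2],"delta_rot":[0,0,0],"fingers":0},{"offset":[0,0,0.2],"delta_rot":[0,0,0],"fingers":0},{"offset":[0,0,0.2],"delta_rot":[0,0,0],"fingers":0},{"offset":[0,0,0],"delta_rot":[0,0,0],"fingers":0}]' 60
```

```text
clock: 11.65
tool_pos: [0.5594, 0.0162, 0.043]
tcp_rot: [[-0.983, -0.182, -0.0], [-0.182, 0.983, -0.0], [0.0, 0.0, -1.0]]
ft_force: [-0.5, 1.1, -2.3]
gripper_width: 0.0131
grip_force: 59.5
```

```bash
python3 -m pendant '[{"offset":[0,0,0.15],"delta_rot":[0,0,0],"fingers":0},{"offset":[0,0,0.15],"delta_rot":[0,0,0],"fingers":0},{"offset":[0,0,0.1],"delta_rot":[0,0,0],"fingers":0},{"offset":[0,0,0],"delta_rot":[0,0,0],"fingers":0}]' 60
```

```text
clock: 12.05
tool_pos: [0.5596, 0.0162, 0.0394]
tcp_rot: [[-0.983, -0.182, 0.0], [-0.182, 0.983, 0.0], [-0.0, -0.0, -1.0]]
ft_force: [-0.3, -0.8, 0.3]
gripper_width: 0.0134
grip_force: 59.8
```

```bash
python3 -m pendant '[{"offset":[0,0,0.1],"delta_rot":[0,0,0],"fingers":0},{"offset":[0,0,0.05],"delta_rot":[0,0,0],"fingers":0},{"offset":[0,0,0],"delta_rot":[0,0,0],"fingers":0}]' 60
python3 - <<'E'
from h import *
p=optics.camera('wrist'); C=cloud(p); o=bot.get_obs(); print(o['ft_force'],o['tool_pos'])
B,G,R=ch(p); m=(G>130)&(B>130)&(C[...,2]>.035)&(C[...,2]<.07)&(abs(C[...,0]-.52)<.04)&(abs(C[...,1]-.01)<.05); m=max(blobs(m,100,1e9),key=lambda t:t[1])[2]
P=C[m]; A=np.c_[P[:,:2]-[.56,.0165],np.ones(len(P))]; print('plate top plane',np.linalg.lstsq(A,P[:,2],rcond=None)[0].round(4),np.median(P[:,2]))
E
```

```text
clock: 12.35
tool_pos: [0.5596, 0.0162, 0.0394]
tcp_rot: [[-0.983, -0.182, 0.001], [-0.182, 0.983, 0.0], [-0.001, 0.0, -1.0]]
ft_force: [-5.8, 0.0, 18.7]
gripper_width: 0.0132
grip_force: 63.0
[-6.01320271  0.05606395 18.77863936] [0.55958552 0.01619058 0.03935944]
plate top plane [0.0147 0.0046 0.0526] 0.052171808130306446
```

Seated: 19 N upward reaction and the plate top at 0.0526 against an expected 0.053. Releasing and rising.

```bash
python3 -m pendant '[{"offset":[0,0,-0.1],"delta_rot":[0,0,0],"fingers":0},{"offset":[0,0,0],"delta_rot":[0,0,0],"fingers":4},{"offset":[0,0,0],"delta_rot":[0,0,0],"fingers":4},{"offset":[0,0,0],"delta_rot":[0,0,0],"fingers":4},{"offset":[0,0,0],"delta_rot":[0,0,0],"fingers":4},{"offset":[0,0,0],"delta_rot":[0,0,0],"fingers":4},{"offset":[0,0,-1],"delta_rot":[0,0,0],"fingers":4},{"offset":[0,0,-2],"delta_rot":[0,0,0],"fingers":4},{"offset":[0,0,-4],"delta_rot":[0,0,0],"fingers":4},{"offset":[0,0,-4],"delta_rot":[0,0,0],"fingers":4},{"offset":[0,0,0],"delta_rot":[0,0,0],"fingers":4},{"offset":[0,0,0],"delta_rot":[0,0,0],"fingers":4}]' 60
python3 - <<'E'
from fit import *
p=optics.camera('wrist'); C=cloud(p); o=bot.get_obs(); print(o['ft_force'],o['tool_pos'])
B,G,R=ch(p); m=(G>120)&(B>120)&(C[...,2]>.035)&(C[...,2]<.07)&(abs(C[...,0]-.56)<.08)&(abs(C[...,1]-.016)<.05); m=max(blobs(m,100,1e9),key=lambda t:t[1])[2]
P=C[m]; A=np.c_[P[:,:2]-[.56,.0165],np.ones(len(P))]; print('plate top plane',np.linalg.lstsq(A,P[:,2],rcond=None)[0].round(4),rect(P[:,:2]))
y=(R>B+50)&(R>90)&(G>60)&(abs(C[...,2]-.058)<.01)
for c,a,mm in blobs(y,10,400): print('pin',c,a,np.median(C[mm],0).round(4))
for k in ('knob_grip','knob_bar'):
  for d in nets.spot_point(k,p)[:1]: print(k,d,world(p,d['xy'],{'knob_grip':.062,'knob_bar':.038}[k]))
E
```

```text
clock: 13.6
tool_pos: [0.5602, 0.0162, 0.1502]
tcp_rot: [[-0.983, -0.182, 0.003], [-0.182, 0.983, 0.0], [-0.003, -0.0, -1.0]]
ft_force: [-0.7, 0.9, -0.5]
gripper_width: 0.04
grip_force: 0.0
[-0.05381598 -0.06442024 -0.15362949] [0.55935834 0.01619431 0.14904004]
plate top plane [0.007  0.0243 0.0515] (array([560.6,  14.9]), array([126.5,  77.2]), 10.6)
pin [314.73267327 148.54455446] 101 [0.5154 0.0081 0.0583]
pin [314.77777778 172.92592593] 27 [0.5361 0.0121 0.0603]
pin [314.98 244.01] 100 [0.6025 0.0246 0.0571]
knob_grip {'xy': [506.6, 198.6], 'conf': 0.93} [0.52732251 0.18280311 0.062     ]
```

The plate is seated, with both pins proud through the holes at (315,148) and (315,244). Moving to the knob at the bar's current angle of about 22.5°.

```bash
python3 -m pendant '[{"offset":[0,4.25,0],"delta_rot":[0,0,0],"fingers":4},{"offset":[0,4.25,0],"delta_rot":[0,0,0],"fingers":4},{"offset":[0,4.25,0],"delta_rot":[0,0,0],"fingers":4},{"offset":[0,4.25,0],"delta_rot":[0,0,0],"fingers":4},{"offset":[0,0,0],"delta_rot":[0,0,-6],"fingers":4},{"offset":[0,0,0],"delta_rot":[0,0,-6],"fingers":4},{"offset":[0,0,0],"delta_rot":[0,0,0],"fingers":4},{"offset":[0,0,0],"delta_rot":[0,0,0],"fingers":4},{"offset":[0,0,0],"delta_rot":[0,0,0],"fingers":4}]' 40
python3 - <<'E'
from h import *
p=optics.camera('wrist'); C=cloud(p); B,G,R=ch(p); o=bot.get_obs(); X=o['tool_pos']; print(X,o['tcp_rot'][:,0])
m=(C[...,2]>.066)&(C[...,2]<.082)&(np.hypot(C[...,0]-.5286,C[...,1]-.184)<.045)
mm=max(blobs(m,50,1e9),key=lambda t:t[1])[2]
print('bar',rect(plane(p,mm,.074)),rect(C[mm][:,:2]),mm.sum())
cv2.imwrite('pics/w7.png',p['pixels'])
E
```

```text
clock: 14.65
tool_pos: [0.5285, 0.1828, 0.1484]
tcp_rot: [[-0.925, -0.38, -0.001], [-0.38, 0.925, -0.0], [0.001, -0.0, -1.0]]
ft_force: [0.0, -0.7, 0.0]
gripper_width: 0.04
grip_force: 0.0
[0.52855102 0.18287506 0.14848577] [-9.24854688e-01 -3.80320149e-01  6.24707328e-04]
bar (array([528. , 183.2]), array([52.3, 13.7]), 21.9) (array([529.1, 183.6]), array([52.4, 14. ]), 22.1) 998
```

View pics/w7.png

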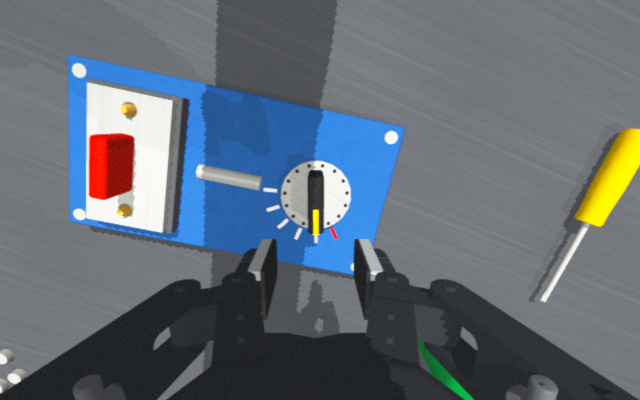

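The bar at (316,200) is centred under the tool at 22°, and the plate is seated with both pins showing at (128,110) and (124,210). Lowering and gripping the knob.

```bash
python3 -m pendant '[{"offset":[0,0.03,4],"delta_rot":[0,0,0.3],"fingers":4},{"offset":[0,0,3.5],"delta_rot":[0,0,0],"fingers":4},{"offset":[0,0,2],"delta_rot":[0,0,0],"fingers":4},{"offset":[0,0,1.5],"delta_rot":[0,0,0],"fingers":4},{"offset":[0,0,0.8],"delta_rot":[0,0,0],"fingers":4},{"offset":[0,0,0.5],"delta_rot":[0,0,0],"fingers":4},{"offset":[0,0,0],"delta_rot":[0,0,0],"fingers":4},{"offset":[0,0,0],"delta_rot":[0,0,0],"fingers":0},{"offset":[0,0,0],"delta_rot":[0,0,0],"fingers":0},{"offset":[0,0,0],"delta_rot":[0,0,0],"fingers":0},{"offset":[0,0,0],"delta_rot":[0,0,0],"fingers":0},{"offset":[0,0,0],"delta_rot":[0,0,0],"fingers":0},{"offset":[0,0,0],"delta_rot":[0,0,0],"fingers":0}]' 40
```

```text
clock: 16.0
tool_pos: [0.5291, 0.1835, 0.0267]
tcp_rot: [[-0.926, -0.377, 0.001], [-0.377, 0.926, 0.0], [-0.001, -0.0, -1.0]]
ft_force: [-0.0, -0.9, 6.1]
gripper_width: 0.0135
grip_force: 40.5
```

Gripped. Turning counter-clockwise to the zero stop.

```bash
python3 -m pendant '[{"offset":[0,0,0],"delta_rot":[0,0,-4],"fingers":0},{"offset":[0,0,0],"delta_rot":[0,0,-4],"fingers":0},{"offset":[0,0,0],"delta_rot":[0,0,-4],"fingers":0},{"offset":[0,0,0],"delta_rot":[0,0,-4],"fingers":0},{"offset":[0,0,0],"delta_rot":[0,0,-4],"fingers":0},{"offset":[0,0,0],"delta_rot":[0,0,-4],"fingers":0},{"offset":[0,0,0],"delta_rot":[0,0,-0.5],"fingers":0},{"offset":[0,0,0],"delta_rot":[0,0,0],"fingers":0},{"offset":[0,0,0],"delta_rot":[0,0,0],"fingers":0},{"offset":[0,0,0],"delta_rot":[0,0,0],"fingers":0}]' 40
python3 - <<'E'
from h import *
o=bot.get_obs(); R=o['tcp_rot']; print('yaw',np.degrees(np.arctan2(-R[1,0],-R[0,0])),o['wrist_torque'],o['joint_positions'])
p=optics.camera('wrist'); C=cloud(p); B,G,Rr=ch(p)
y=(Rr>B+60)&(G>90)&(np.hypot(C[...,0]-.5286,C[...,1]-.184)<.04)&(C[...,2]>.05)
for c,a,m in blobs(y,10,900): P=C[m]; d=P[:,:2].mean(0)-[.5288,.1837]; print('stripe',a,np.degrees(np.arctan2(d[1],d[0])))
E
```

```text
clock: 17.0
tool_pos: [0.5291, 0.1835, 0.0267]
tcp_rot: [[-0.686, -0.727, 0.001], [-0.727, 0.686, 0.0], [-0.001, -0.001, -1.0]]
ft_force: [-0.9, -1.2, 6.9]
gripper_width: 0.0133
grip_force: 40.6
yaw 46.6738651084033 [-0.28829109  0.1890077  -0.007254  ] [-18.63512204  36.31828168  -8.0943679  111.07111614   8.82638661
  33.11479806 104.09805953]
stripe 439 46.49648288746066
```

At zero: yaw 46.7° against an expected 46.5°. The stripe agrees and the torque is about 0. Now clockwise, two clicks first.

```bash
python3 -m pendant '[{"offset":[0,0,0],"delta_rot":[0,0,4],"fingers":0},{"offset":[0,0,0],"delta_rot":[0,0,4],"fingers":0},{"offset":[0,0,0],"delta_rot":[0,0,4],"fingers":0},{"offset":[0,0,0],"delta_rot":[0,0,4],"fingers":0},{"offset":[0,0,0],"delta_rot":[0,0,4],"fingers":0},{"offset":[0,0,0],"delta_rot":[0,0,4],"fingers":0},{"offset":[0,0,0],"delta_rot":[0,0,0],"fingers":0},{"offset":[0,0,0],"delta_rot":[0,0,4],"fingers":0},{"offset":[0,0,0],"delta_rot":[0,0,4],"fingers":0},{"offset":[0,0,0],"delta_rot":[0,0,4],"fingers":0},{"offset":[0,0,0],"delta_rot":[0,0,4],"fingers":0},{"offset":[0,0,0],"delta_rot":[0,0,4],"fingers":0},{"offset":[0,0,0],"delta_rot":[0,0,4],"fingers":0},{"offset":[0,0,0],"delta_rot":[0,0,0],"fingers":0},{"offset":[0,0,0],"delta_rot":[0,0,0],"fingers":0}]' 40
```

```text
clock: 18.55
tool_pos: [0.5291, 0.1835, 0.0267]
tcp_rot: [[-1.0, 0.023, 0.002], [0.023, 1.0, 0.0], [-0.002, 0.0, -1.0]]
ft_force: [-0.7, -1.9, 6.2]
gripper_width: 0.0135
grip_force: 40.6
```

```bash
python3 -m pendant '[{"offset":[0,0,0],"delta_rot":[0,0,4],"fingers":0},{"offset":[0,0,0],"delta_rot":[0,0,4],"fingers":0},{"offset":[0,0,0],"delta_rot":[0,0,4],"fingers":0},{"offset":[0,0,0],"delta_rot":[0,0,4],"fingers":0},{"offset":[0,0,0],"delta_rot":[0,0,4],"fingers":0},{"offset":[0,0,0],"delta_rot":[0,0,4],"fingers":0},{"offset":[0,0,0],"delta_rot":[0,0,0],"fingers":0},{"offset":[0,0,0],"delta_rot":[0,0,0],"fingers":0},{"offset":[0,0,0],"delta_rot":[0,0,0],"fingers":0},{"offset":[0,0,0],"delta_rot":[0,0,0],"fingers":0},{"offset":[0,0,0],"delta_rot":[0,0,0],"fingers":0}]' 40
python3 - <<'E'
from h import *
o=bot.get_obs(); R=o['tcp_rot']; print('yaw',np.degrees(np.arctan2(-R[1,0],-R[0,0])),o['wrist_torque'],o['grip_force'],o['joint_velocities'])
p=optics.camera('wrist'); C=cloud(p); B,G,Rr=ch(p)
y=(Rr>B+60)&(G>90)&(np.hypot(C[...,0]-.5286,C[...,1]-.184)<.04)&(C[...,2]>.05)
for c,a,m in blobs(y,10,900): P=C[m]; d=P[:,:2].mean(0)-[.5288,.1837]; print('stripe',a,np.degrees(np.arctan2(d[1],d[0])))
y=(Rr>B+50)&(Rr>90)&(G>60)&(abs(C[...,2]-.058)<.01)&(C[...,1]<.08)
for c,a,mm in blobs(y,10,400): print('pin',c,a,np.median(C[mm],0).round(4))
E
```

```text
clock: 19.65
tool_pos: [0.5291, 0.1835, 0.0267]
tcp_rot: [[-0.904, 0.428, 0.001], [0.428, 0.904, 0.0], [-0.001, 0.001, -1.0]]
ft_force: [-1.0, -0.5, 6.3]
gripper_width: 0.0132
grip_force: 40.6
yaw -25.319107240176773 [-0.30257301  0.13956273 -0.027432  ] 40.6143182516098 [ 0.14764195 -0.14346815  0.03159125  0.06693903  0.0383548   0.01815909
 -0.00588622]
stripe 438 -24.716393960890965
```

```bash
python3 -c "from plant import job_done; print(job_done())"
```

```text
the job is handed in; nothing more can be done
None
```

The job is handed in, with no verdict returned: the jig plate is seated flush over both pins, and the knob went back to zero and then forward to the third click (measured −25.3°, expected −25.5°), where it is still gripped at about 40 N.

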